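# Wedge the corker sleeve fast and ram the stuck cork out

### The job

A cork is stuck in the clear corker sleeve that lies loose in the bench vice. Lay the orange thumb wedge, thin end first, on its slideway between the blue sliding jaw and the steel ramp and drive it in from its thick end with a firm push, never a hard one, until it jams the jaw fast on the sleeve, and let go of it; then take the wooden rod from the rack and push the cork right through and out of the sleeve into the steel tray, without shifting the sleeve in the vice. Leave the rod lying in the sleeve and the wedge still jammed, and do not disturb the bottles, the beaker or the pipette.

Things in the scene. Friction and masses are not known exactly. Their poses are not given: they have to be found in the camera images.
- cradle: Wedge vice fixed to the bench: white bed 143 x 120 mm, top 34 mm above the bench. Origin: on the bench, below the sleeve's axis, mid-length. Its y runs along the sleeve from the rod side (-y) to the tray side (+y); its x points across from the sleeve to sliding jaw, wedge and ramp. The fixed jaw's face is at x = -18.5 mm. All jaws are 30 mm high on the bed, 116 mm long.
- slideway (a point): Middle of the top of the wedge's white slideway (cradle x = 70, y = 97, z = 34 mm), level with the bed and continuing it from y = 60 to 135 mm, x = 40 to 100 mm; axes as the cradle's. The wedge is laid here, thin end to -y, and slid to -y between jaw and ramp. The sleeve's end and the tray lie beside it at x below 40 mm. It may catch briefly on the way in.
- jaw: Blue sliding jaw (the bar to be jammed): 26 mm thick (x), 116 mm long, 30 mm high. Origin: middle of its front face, at bed height; axes as the cradle's. Slides only along cradle x, friction 1.5 N: x = 18 mm touching the sleeve, starts 2.5 to 4.5 mm further. Behind it the fixed steel ramp, y = -60 to 60, its face slanted 8 degrees: about 26 mm from the jaw's back at the +y end, 9 mm at the -y end.
- sleeve: Clear acrylic tube with steel end bands, 150 mm long, 36 mm outside, 24 mm bore open at both ends, 260 g. Origin: mid-length on its underside, 18 mm below the axis; y = bore axis, to the tray side. Lies loose on the bed, axis 52 mm above the bench, ends standing out about 15 mm. Unclamped it slides at about 2 N; well clamped it stands the push. Cracks if the jaw squeezes it with over 60 N.
- sleeve_center (a point): The middle of the sleeve's bore axis, 18 mm above sleeve; y along the axis to the tray side.
- wedge_center (a point): Centre (17 mm up) of the loose orange wedge: 120 mm long (y), 34 mm high, 110 g. Thin end, 16 mm wide, at y = -60; thick ribbed end, 33 mm, at y = +60 mm. Face x = -12 mm is straight (goes to the jaw); the other slants 8 degrees, x = +4 at the thin to +21 mm at the thick end (goes to the ramp). Mass centre at y = +7. Lies and is used z up, its y along cradle y.
- wedge: The same wedge; origin on its underside, 17 mm lower. A push of 15 N on its thick end jams it well (the jaw then presses with some 30 N; a 50 N push is too hard); it stays jammed when let go. The ramp is set about 1 mm differently each time, so where it jams must be felt: some 4 to 24 mm of it then stand out of the ramp's +y end, too short to hold by its sides: lay it in, let go, push the end.
- rod_center (a point): Centre of the loose beech rod, 16 mm diameter, 190 mm long along its y (ends alike), 60 g. Lies in the rack's notches, axis 46 mm above the bench; the combs cover it from 59 to 77 mm either side, so it can be taken only within 45 mm of its centre. To go right through the sleeve it must be let go part-way (it lies steadily once over half is inside) and taken again near its end.
- rod: The same rod; origin on its underside below the centre.
- rack: White pipette rack, fixed: base plate 140 x 172 mm, 8 mm thick, two combs 18 mm thick (at y = -68 and 68 mm), 50 mm high. Origin: centre of its underside. The rod lies along its y at x = -43 mm, a glass pipette at x = +43 mm.
- pipette: Glass pipette 250 mm long in the rack's other notches; to be left alone.
- cork_center (a point): Centre of the cork, 23 mm diameter, 50 mm long, stuck in the bore; its y along the bore. It takes about 5 to 8 N to push it. It is free once its rear end is about 5 mm from the end of the sleeve.
- cork: The same cork; origin on its underside below the centre.
- tray: Fixed open steel tray 85 x 115 mm (x, y), walls 26 mm high and 3 mm thick, below the sleeve's +y end. Origin: centre of its underside, axes as the cradle's.
- vial0: Small dark bottle, 42 mm diameter, 105 mm high, beyond the vice; to be left alone. Origin: centre of its underside.
- vial1: Another such bottle.
- vial2: Another such bottle.
- amber: Amber reagent bottle, 90 mm diameter, 170 mm high; to be left alone. Origin: centre of its underside.
- wash: White wash bottle, 70 mm diameter, 170 mm high; to be left alone. Origin: centre of its underside.
- beaker: Glass beaker, 68 mm rim, 85 mm high; to be left alone. Origin: centre of its underside.
There are look-alikes about, which are no part of the job. Of the things like the wedge, leave any that is green; of the rest the larger one is meant.

How it is judged (in metres and radians):
On the way, in this order (a step that is already met when the one before it is completed fails the run):
1. the wedge, let go, jams the sliding jaw fast on the sleeve, the cork still in it (contact force between wedge and jaw above 10 N and contact force between jaw and sleeve above 8 N and contact force between the fingers and wedge below 0.3 N and y of cork_center in the frame of sleeve_center below 0.03 m), for 0.3 s.
2. the rod, in the bore, has driven the cork more than 35 mm beyond the middle of the sleeve (y of cork_center in the frame of sleeve_center above 0.035 m and distance between cork_center and sleeve_center below 0.075 m and contact force between rod and cork above 0.3 N), for 0.05 s.
At the end, for the whole second after the job is handed in: The cork lies at rest in the steel tray; the wedge still presses the jaw (over 8 N) and the jaw the sleeve (over 6 N); the sleeve is within 6 mm of where it lay at the start; the rod lies at rest in the sleeve (centres within 90 mm, axes within 0.2 rad) (x of cork_center in the frame of tray between -0.042 and 0.042 m and y of cork_center in the frame of tray between -0.057 and 0.057 m and height (world z) of cork_center below 0.035 m and linear speed of cork below 0.03 m/s and contact force between wedge and jaw above 8 N and contact force between jaw and sleeve above 6 N and distance of sleeve from where it was at the start of the episode below 0.006 m and distance between rod_center and sleeve_center below 0.09 m and angle between the y axis of rod_center and the y axis of sleeve_center, either way round below 0.2 rad and linear speed of rod below 0.02 m/s); the robot touches nothing.
It fails at once if the sleeve is squeezed with more than 60 N (contact force between jaw and sleeve above 60 N).
It fails at once if the sleeve is shifted by more than 10 mm (distance of sleeve from where it was at the start of the episode above 0.01 m).
It fails at once if a bottle, the beaker or the pipette is moved by more than 15 mm (distance of any of vial0, vial1, vial2, amber, wash, beaker, pipette from where it was at the start of the episode above 0.015 m).
It also fails if it takes over 72 s, if anything falls off the work surface, if the arm or the gripper's body presses on something with over 40 N, if the wrist force passes 120 N, or if a joint passes its speed limit or range.

### The arm

A 6-joint arm with a two-finger parallel gripper is mounted at the origin on the work surface. World frame = base frame: x ahead of the robot, y to its left, z up, the work surface at z = 0. Lengths are in mm, angles in rad, forces in N, time in s.
With the tool pointing down it reaches from about 350 to 850 mm from the base axis. Payload 8.1 kg.
Tool frame: the origin (TCP) lies between the finger pads; the fingertips stand 11 mm ahead of it and the grasp point (between the pads) lies 8 mm behind it; z points along the fingers, y is the line along which they close (so a half turn about z gives the same grasp; the last joint's range is limited). The gripper opens to 85 mm and grips with 20 to 120 N. Pads are 22 mm wide; open, the fingers measure 114 mm over their backs; the gripper's body (76 mm by 85 mm) begins 54 mm behind the grasp point. The pads swing forward as they close: fully open they stand 13 mm farther back than shut.
Start: joints at [1.172, 0.13, 1.488, -0, 1.523, -0.085], TCP at [185.184, 570.712, 242.292] pointing down, gripper open.
Joint ranges: [-2.96, 2.96], [-0.89, 2.26], [0.02, 2.5], [-1.34, 4.48], [0, 2.73], [-2.66, 2.66]. Speed limits (rad/s): [2.39, 2.39, 2.79, 3.14, 3.14, 3.14].

### API

Orientations are given as a unit quaternion [x, y, z, w].
In Python, from cell import env gives the robot as it stands. The module is installed in compiled form; this text tells all that it offers. Calls block until the motion is done:
- env.move_pose(position, orientation): joint-space move of the TCP to a pose.
- env.line_to(position, rot=None, speed=150, max_force=None): straight line of the TCP; rot=None keeps the orientation; speed is the mean speed in mm/s. With max_force (N) it stops when the force on the tool has changed by that much, and returns True; else False.
- env.set_joints(angles): joint-space move.
- env.gripper_to(opening): finger opening in mm; the grip force is fixed at half the most; returns when the fingers have stopped.
- env.hold(seconds).
- env.ik(position, orientation): joint angles nearest the present ones, or None.
- env.state(): the state.
- env.grab_frame(name): name is "side" or "top"; returns the picture (384x512x3 uint8, blue, green, red); there is no depth.
- env.camera_info(name): a dict with "vertical_fov" (degrees; the focal length in pixels is half the picture's height over the tangent of half this angle, whatever the lens; pixels are square), "cx", "cy" (the principal point, pixels), "extrinsics" (4x4, takes a point from world to camera coordinates). Camera axes: x right, y up, looking along -z (the intrinsics and any distortion apply to the point x, -y, -z); pixel columns grow to the right and rows downward; lengths in mm; the calibration is good to about 2 mm. A picture is of the moment at which its call begins. camera_info takes no time and is no camera call.
A pose or a line that the arm cannot do raises env.MotionError and nothing moves.
- env.close_job(): hands the job in; it is judged then, once.
The state is a dict: "clock": time; "joint_pos": joint angles; "qvel": joint speeds; "tau": joint torques, N m; "tool_pos": TCP position; "tcp_rot": TCP orientation; "contact_force": force on the tool from outside, world axes, zero at the start; "ft_torque": the same for the moment, N m; "gripper_width": finger opening in mm; "finger_force": force on a finger pad.
Only numpy, scipy, OpenCV 4.12 (cv2) and the standard library are available. Lean on these libraries where they do the work, as an engineer would, in place of code of your own. Each camera call takes 0.05 s, during which the arm holds its last target. There are 200 camera calls.

## Working session

There is one attempt and no reset: what is moved stays moved. The work goes in short steps, each a Python script; the robot and the scene stay as the last script left them, time stands still between calls to the robot, and variables do not carry over. Pictures are saved under pics/ and viewed, at most 10 in all, crops included, and the job is handed in when it is done.

```bash
mkdir -p pics
python3 - <<'E'
from cell import env
import cv2,numpy as np
for n in("side","top"):
    i=env.camera_info(n); print(n,{k:(np.round(v,4).tolist() if not isinstance(v,str) else v) for k,v in i.items()})
    cv2.imwrite(f"pics/{n}0.png",env.grab_frame(n))
print(env.state())
E
```

```text
side {'vertical_fov': 45.8916, 'cx': 250.0527, 'cy': 188.1084, 'extrinsics': [[0.903, -0.4293, -0.0192, -498.7994], [0.2686, 0.529, 0.805, -213.2935], [-0.3354, -0.732, 0.593, -1219.6505], [0.0, 0.0, 0.0, 1.0]]}
top {'vertical_fov': 45.9734, 'cx': 252.9246, 'cy': 195.3989, 'extrinsics': [[-0.0287, -0.9994, -0.0218, 88.0979], [0.9891, -0.0315, 0.1442, -571.7167], [-0.1448, -0.0174, 0.9893, -1538.2808], [0.0, 0.0, 0.0, 1.0]]}
{'clock': 0.1, 'joint_pos': array([ 1.17159381e+00,  1.31104833e-01,  1.48914874e+00, -2.28096138e-05,
        1.52302098e+00, -8.54053809e-02]), 'qvel': array([ 0.00017982, -0.00217552, -0.00320102,  0.00093873, -0.00087642,
       -0.00098475]), 'tau': array([ 2.13588159e-03, -5.70948100e+01, -5.01946449e+01, -1.12110486e-04,
        8.04840471e-03, -5.28020541e-05]), 'tool_pos': array([185.00767837, 570.26498104, 241.34974391]), 'tcp_rot': array([ 1.56255024e-01,  9.87716386e-01, -8.19118201e-04, -1.90719150e-04]), 'contact_force': array([0.23618459, 0.24566995, 0.11105809]), 'ft_torque': array([-0.01584238,  0.01616121,  0.01978114]), 'finger_force': 0.0, 'gripper_width': 85.2957708824271}
```

View pics/top0.png

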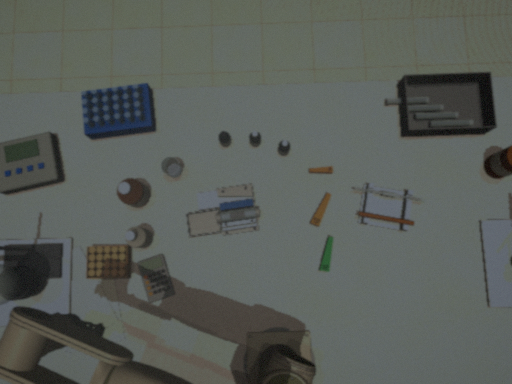

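View pics/side0.png

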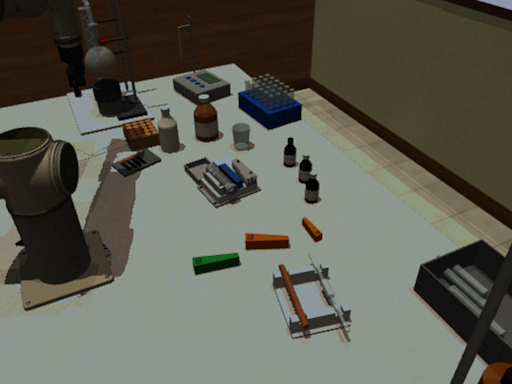

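Wedge candidates (top picture): large orange (320,209), small orange (320,170), green (327,253). By the description it is the large orange one at (320,209). The vice is around (225,210) and the rod at (385,217). I'll check them in close crops.

Run:
```python
import cv2
a=cv2.imread("pics/top0.png")[160:250,180:270]; a=cv2.convertScaleAbs(a,alpha=1.7)
b=cv2.imread("pics/top0.png")[160:250,290:430]; b=cv2.convertScaleAbs(b,alpha=1.7)
a=cv2.resize(a,None,fx=6,fy=6,interpolation=cv2.INTER_CUBIC)
b=cv2.resize(b,None,fx=5.7,fy=5.7,interpolation=cv2.INTER_CUBIC)
cv2.imwrite("pics/ca.png",a);cv2.imwrite("pics/cb.png",b)
```

```text
(no output)
```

View pics/ca.png

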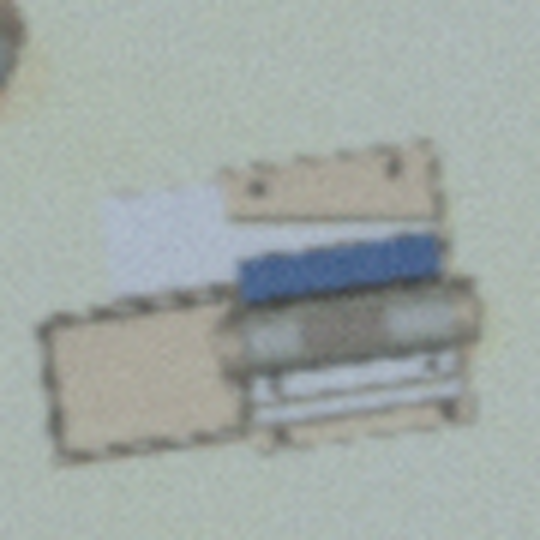

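View pics/cb.png

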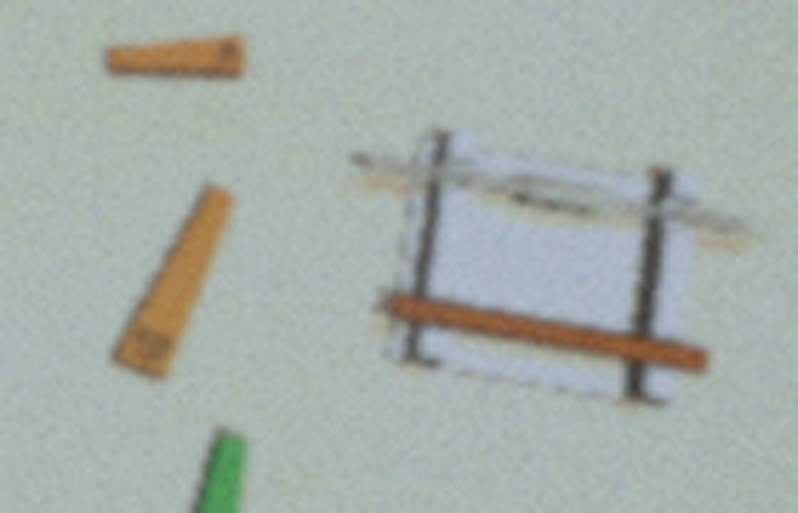

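The large orange wedge is confirmed at full pixel ~(319,208), thick ribbed end at lower left. The vice's jaw, sleeve and slideway are clear, and so is the rod at (385,217). Now to fit poses.

```bash
cat > h.py <<'E'
from cell import env
import cv2,numpy as np
from scipy.optimize import least_squares
from scipy.spatial.transform import Rotation as R
def proj(n,P):
    i=env.camera_info(n);E=np.array(i["extrinsics"]);f=192/np.tan(np.radians(i["vertical_fov"])/2)
    c=np.atleast_2d(P)@E[:3,:3].T+E[:3,3]
    return np.c_[i["cx"]+f*c[:,0]/-c[:,2], i["cy"]+f*c[:,1]/c[:,2]]
def w(p,L):  # p=x,y,yaw ; local points -> world
    L=np.atleast_2d(L).astype(float);return R.from_euler('z',p[2]).apply(L)+[p[0],p[1],0]
def q(yaw):  # tool down, closing axis (tool y) at 90deg to 'yaw' direction modulo half turn
    return (R.from_euler('z',yaw)*R.from_euler('x',np.pi)).as_quat()
S=6.
def moments(poly):
    m=cv2.moments(poly.astype(np.float32));c=np.array([m['m10'],m['m01']])/m['m00']
    C=np.array([[m['mu20'],m['mu11']],[m['mu11'],m['mu02']]])/m['m00']
    ev,V=np.linalg.eigh(C);v=V[:,1]
    sk=0
    return c,np.sqrt(ev[1]),v
def seg(img,kind,box):
    h=cv2.cvtColor(cv2.GaussianBlur(img,(3,3),0),cv2.COLOR_BGR2HSV)
    m=((h[...,0]<20)&(h[...,1]>110)).astype(np.uint8)
    z=np.zeros_like(m);x0,y0,x1,y1=box;z[y0:y1,x0:x1]=m[y0:y1,x0:x1]
    n,l,s,_=cv2.connectedComponentsWithStats(z);k=1+np.argmax(s[1:,4])
    mm=cv2.moments((l==k).astype(np.uint8),True);c=np.array([mm['m10'],mm['m01']])/mm['m00']
    C=np.array([[mm['mu20'],mm['mu11']],[mm['mu11'],mm['mu02']]])/mm['m00'];ev,V=np.linalg.eigh(C)
    return c,np.sqrt(ev[1]),V[:,1],s[k]
def fit(verts,obs,p0):
    def r(p):
        o=[]
        for n,(c,l,v,_) in obs.items():
            hull=cv2.convexHull(proj(n,w(p,verts)).astype(np.float32))
            C,Lm,V=moments(hull); o+=list(C-c)+[30*(V[0]*v[1]-V[1]*v[0])]
        return np.array(o)
    s=least_squares(r,p0,diff_step=1e-3,x_scale=[100,100,1]);return s.x,s.fun
WEDGE=np.array([[x,y,z] for z in(0,34) for x,y in((-12,-60),(4,-60),(21,60),(-12,60))])
a=np.arange(0,2*np.pi,.3)
ROD=np.array([[8*np.cos(t),y,46+8*np.sin(t)] for y in(-95,95) for t in a])
E
cat > f.py <<'E'
from h import *
top=cv2.imread("pics/top0.png");side=cv2.imread("pics/side0.png")
def ray0(u,v,z):  # pixel->world at height z
    return least_squares(lambda p:(proj("top",[p[0],p[1],z])-[u,v])[0],[500,0]).x
pa=lambda x,y:(180+(x+.5)/6-.5,160+(y+.5)/6-.5)
wo={"top":seg(top,0,(300,185,340,232)),"side":seg(side,0,(240,228,295,255))}
ro={"top":seg(top,0,(350,205,420,232)),"side":seg(side,0,(270,258,312,332))}
for n,o in(("w",wo),("r",ro)):
    for k in o: print(n,k,o[k][0].round(1),o[k][1].round(2),o[k][3])
w0=ray0(319,209,17);r0=ray0(385,217,46)
for sub in (("top","side"),("top",),("side",)):
    print(sub,"wedge",*[np.round(t,3) for t in fit(WEDGE,{k:wo[k] for k in sub},[*w0,0.45])],"rod",*[np.round(t,3) for t in fit(ROD,{k:ro[k] for k in sub},[*r0,-.1])])
obs=[((-20.,0),0)]
J=lambda jx:[[jx+26,58,64],[jx+26,-58,64],[jx,-58,64],[jx,58,64]]
pj=[pa(*t) for t in((238,262),(440,235),(440,275),(243,300))]
SL=[[18,-75,52],[-18,-75,52],[18,75,52],[-18,75,52],[100,135,34],[40,135,34]]
ps=[pa(*t) for t in((474,278),(478,338),(225,322),(232,380),(102,196),(110,295))]
r=lambda p:np.r_[(proj("top",w(p,np.array(J(p[3])+SL)))-np.array(pj+ps)).ravel()]
c0=ray0(*pa(350,325),52)
s=least_squares(r,[*c0,.15,21],loss='soft_l1',x_scale=[100,100,.1,10]);print("cradle",s.x.round(3));print(s.fun.reshape(-1,2).round(2).tolist())
np.save("cr.npy",s.x)
p=s.x
A=np.vstack([J(p[3]),SL,[[-18.5,58,64],[-18.5,-58,64]]])
out=[]
for n,im,(x,y,W,H),f in(("top",top,(180,160,95,90),6),("side",side,(180,140,90,75),6)):
    b=cv2.resize(cv2.convertScaleAbs(im[y:y+H,x:x+W],alpha=1.7),None,fx=f,fy=f,interpolation=cv2.INTER_CUBIC)
    for u,v in proj(n,w(p,A)): cv2.circle(b,(int((u-x+.5)*f),int((v-y+.5)*f)),3,(0,0,255),-1)
    out.append(cv2.resize(b,(400,int(400*b.shape[0]/b.shape[1]))) if 0 else b[:450])
H=min(o.shape[0] for o in out);o=np.hstack([t[:H] for t in out]);o=cv2.resize(o,None,fx=800/o.shape[1],fy=800/o.shape[1],interpolation=cv2.INTER_AREA);cv2.imwrite("pics/ov.png",o)
E
python3 f.py
```

```text
w top [320.3 210.4] 9.08 [312 194  18  31 184]
w side [265.6 241. ] 12.36 [245 233  44  17 623]
r top [387.  218.2] 15.5 [360 213  53  11 132]
r side [293.7 297.4] 19.39 [279 265  30  64 414]
('top', 'side') wedge [ 523.299 -167.65     1.151] [ 0.009 -0.128 -0.086 -0.093  0.053  0.131] rod [ 4.80648e+02 -3.86394e+02 -2.08000e-01] [-0.16  -0.17  -0.044 -0.066  0.195  0.05 ]
('top',) wedge [ 522.851 -167.576    1.153] [ 0. -0.  0.] rod [ 4.80046e+02 -3.86901e+02 -2.06000e-01] [-0.  0. -0.]
('side',) wedge [ 523.642 -167.597    1.144] [-0. -0.  0.] rod [ 4.81092e+02 -3.85959e+02 -2.09000e-01] [ 0.  0. -0.]
cradle [5.08427e+02 1.24131e+02 1.15000e-01 2.08270e+01]
[[-0.04, -0.27], [-0.35, -0.65], [0.73, 0.11], [0.13, 0.83], [0.12, 0.12], [0.96, 0.38], [-1.3, -0.93], [-1.1, -0.32], [-0.17, 0.17], [0.63, 0.42]]
```

View pics/ov.png

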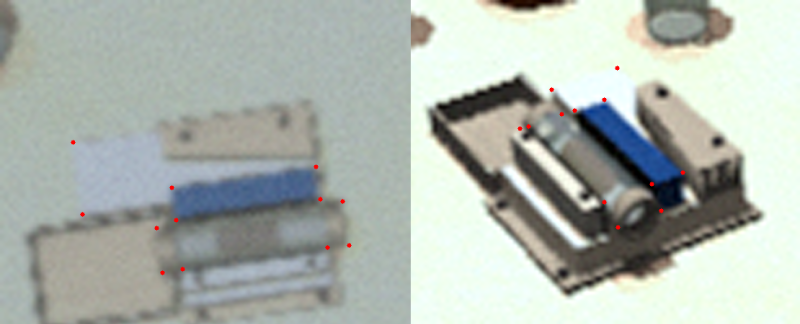

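The projected jaw, sleeve and jaw-corner marks agree with both views to within about 2 mm. The wedge and rod fits agree between the cameras to 1 mm. Next: measure the ramp face, then grasp and lay the wedge.

```bash
cat > s1.py <<'E'
from h import *
c=np.load("cr.npy")
top=cv2.imread("pics/top0.png")
def ray(u,v,z): return least_squares(lambda p:(proj("top",[p[0],p[1],z])-[u,v])[0],[500,0]).x
loc=lambda P:R.from_euler('z',-c[2]).apply([P[0]-c[0],P[1]-c[1],0])[:2]
pa=lambda x,y:(180+(x+.5)/6-.5,160+(y+.5)/6-.5)
for t in((228,218),(440,218),(225,172),(437,145)): print("ramp",t,loc(ray(*pa(*t),64)).round(1))
h=cv2.cvtColor(top,cv2.COLOR_BGR2HSV);m=(abs(h[...,0].astype(int)-110)<15)&(h[...,1]>120);m[:, :210]=0;m[:,265:]=0;m[:190]=0;m[225:]=0
v,u=np.nonzero(m);L=np.array([loc(ray(a,b,64)) for a,b in zip(u,v)]);print("blue",len(u),L.mean(0).round(1),L.min(0).round(1),L.max(0).round(1),"dyaw",(-np.polyfit(L[:,1],L[:,0],1)[0]).round(4))
W=[523.3,-167.6,1.15]
g=w(W,[1.65,20,17])[0];yaw=W[2]-.07+np.pi/2
wx,wy=62,113
c3=c[:3]; g2=w([*w(c3,[wx,wy,0])[0][:2],c[2]],[1.65,20,52])[0]; yaw2=c[2]-.07+np.pi/2
print(g,g2)
env.gripper_to(60)
env.move_pose([g[0],g[1],110],q(yaw)); env.line_to(g)
env.gripper_to(5); s=env.state();print("grip",s["gripper_width"],s["finger_force"],s["tool_pos"],s["clock"])
env.line_to([g[0],g[1],150])
env.move_pose([g2[0],g2[1],150],q(yaw2))
t=env.grab_frame("top");sd=env.grab_frame("side");cv2.imwrite("pics/t1.png",t);cv2.imwrite("pics/s1.png",sd)
print(env.state()["clock"],env.state()["gripper_width"])
a=cv2.resize(t[150:250,170:280],None,fx=3.6,fy=3.6,interpolation=cv2.INTER_CUBIC);b=cv2.resize(sd[60:225,160:290],None,fx=3,fy=3,interpolation=cv2.INTER_CUBIC)
H=max(len(a),len(b));f=lambda i:cv2.copyMakeBorder(i,0,H-len(i),0,0,0);cv2.imwrite("pics/v1.png",cv2.convertScaleAbs(np.hstack([f(a),f(b)]),alpha=1.7))
E
python3 s1.py
```

```text
ramp (228, 218) [72.  60.3]
ramp (440, 218) [ 54.2 -60.3]
ramp (225, 172) [98.8 58.5]
ramp (437, 145) [ 96.5 -64.7]
blue 39 [34.4 -5.3] [ 27.5 -51.7] [41.2 49.4] dyaw 0.0122
[ 505.71872547 -157.92419068   17.        ] [556.40501498 263.55285521  52.        ]
grip 26.57530543696199 59.209566274657845 [ 506.82318163 -158.36749312   18.52219855] 4.4833
7.1917 26.92700392028951
```

View pics/v1.png

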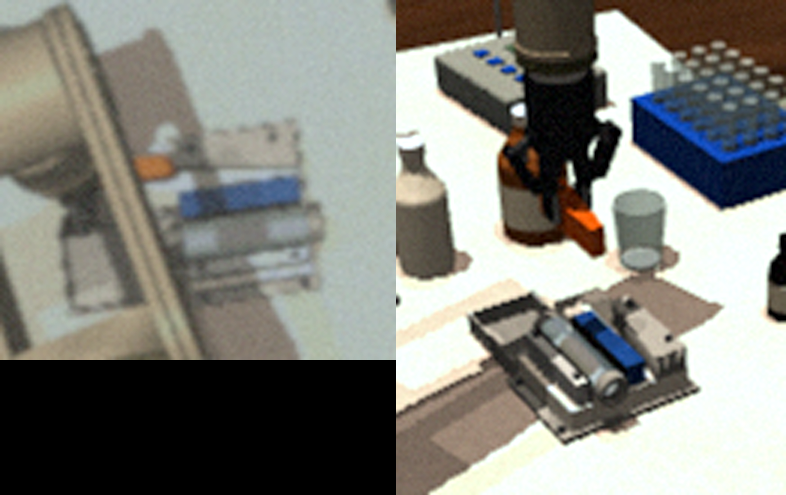

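The picture shows the wedge firmly held, thin end toward the gap at about (150,168) in the left crop, with the slideway below clear. Lay it and push.

```bash
cat > s2.py <<'E'
from h import *
c=np.load("cr.npy");c3=c[:3]
g2=w([*w(c3,[62,113,0])[0][:2],c[2]],[1.65,20,52])[0]
print(env.line_to([g2[0],g2[1],75]),env.line_to(g2,speed=40,max_force=6),env.state()["tool_pos"],env.state()["contact_force"])
env.gripper_to(50);s=env.state();print(s["gripper_width"],s["clock"])
env.line_to([g2[0],g2[1],130],speed=200)
back=w(c3,[66,113+60+45,130])[0]
env.move_pose(back,q(c[2]+np.pi/2)); env.gripper_to(0)
t=env.grab_frame("top");sd=env.grab_frame("side")
for n,i,b in(("top",t,(185,170,225,215)),("side",sd,(200,130,260,185))):
    try: print(n,seg(i,0,b)[0].round(1),seg(i,0,b)[3])
    except Exception as e: print(n,e)
print(env.state()["clock"])
a=cv2.resize(t[150:250,170:280],None,fx=3.6,fy=3.6,interpolation=cv2.INTER_CUBIC);b=cv2.resize(sd[110:215,170:270],None,fx=4,fy=4,interpolation=cv2.INTER_CUBIC)
H=max(len(a),len(b));f=lambda i:cv2.copyMakeBorder(i,0,H-len(i),0,0,0);cv2.imwrite("pics/v2.png",cv2.convertScaleAbs(np.hstack([f(a),f(b)]),alpha=1.7))
E
python3 s2.py
```

```text
False True [555.97526475 263.44536014  52.53332709] [-1.20913962 -1.43775527  5.2233252 ]
50.15552823630701 8.75
top [200.1 201.7] [186 198  34  10 202]
side [218.9 154.6] [210 145  21  21 253]
10.3583
```

View pics/v2.png

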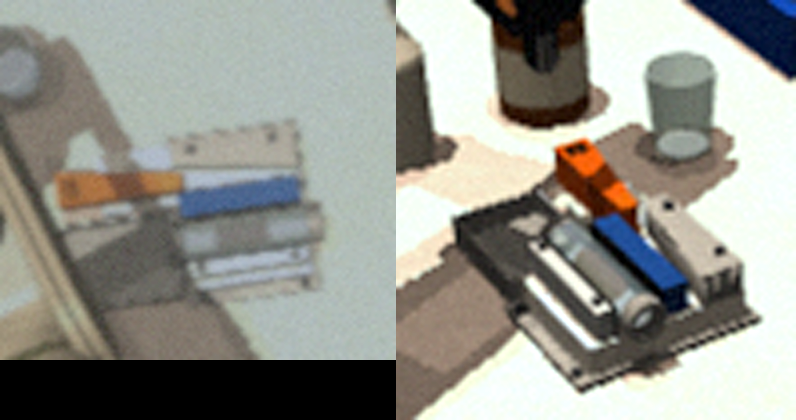

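The wedge lies on the slideway with its thin end at the mouth, near the jaw's back (left crop about (183,182)). I'll quantify the pose before pushing.

```bash
cat >> h.py <<'E'
def wedge_local(t,sd,c):
    o={"top":seg(t,0,(180,180,240,225)),"side":seg(sd,0,(200,130,250,190))}
    V=WEDGE+[0,0,34];p0=[*w(c,[62,113,0])[0][:2],c[2]];out=[]
    for sub in(("top","side"),("top",),("side",)):
        p,r=fit(V,{k:o[k] for k in sub},p0)
        l=R.from_euler('z',-c[2]).apply([p[0]-c[0],p[1]-c[1],0]);out.append([l[0],l[1],p[2]-c[2]])
    return np.round(out,3)
E
python3 - <<'E'
from h import *
c=np.load("cr.npy")[:3]
print(wedge_local(env.grab_frame("top"),env.grab_frame("side"),c))
E
```

```text
[[6.30350e+01 1.19388e+02 6.00000e-02]
 [6.21780e+01 1.17263e+02 5.00000e-03]
 [6.55240e+01 1.25942e+02 8.90000e-02]]
```

```bash
cat > s3.py <<'E'
from h import *
c=np.load("cr.npy")[:3];P=lambda x,y,z:w(c,[x,y,z])[0]
L=lambda:R.from_euler('z',-c[2]).apply(env.state()["tool_pos"]-[c[0],c[1],0]).round(2)
F=lambda:R.from_euler('z',-c[2]).apply(env.state()["contact_force"]).round(2)
env.line_to(P(66,218,50)); env.line_to(P(66,195,50),speed=80)
print(L(),F(),env.state()["clock"])
r=env.line_to(P(64,100,50),speed=35,max_force=9);print(r,L(),F())
if r:
    env.hold(.2);print(F());r=env.line_to(P(64,100,50),speed=25,max_force=11);print(r,L(),F())
if not r or L()[1]<102:
    r=env.line_to(P(62,70,50),speed=8,max_force=15);print(r,L(),F());env.hold(.2);print(L(),F())
print(env.state()["clock"])
E
python3 s3.py
```

```text
[ 66.36 194.27  50.53] [ 0.19 -0.31 -0.14] 11.575
True [ 63.01 106.56  49.54] [-0.06  0.4  -1.05]
[ 0.43  0.16 -0.62]
False [64.04 99.87 49.91] [-0.45  0.48  0.73]
True [61.42 82.22 49.72] [0.22 1.8  0.67]
[60.94 82.44 49.16] [-0.49  0.2   0.31]
16.9917
```

```bash
cat > s4.py <<'E'
from h import *
c=np.load("cr.npy")[:3];P=lambda x,y,z:w(c,[x,y,z])[0]
L=lambda:R.from_euler('z',-c[2]).apply(env.state()["tool_pos"]-[c[0],c[1],0]).round(2)
F=lambda:R.from_euler('z',-c[2]).apply(env.state()["contact_force"]).round(2)
for k in range(3):
    y0=L()[1]
    for y in np.arange(y0,y0-8,-.5):
        r=env.line_to(P(61,y,50),speed=8,max_force=16);print(L()[1],F()[1],end="; ")
        if r or F()[1]>15:break
    print(r,L(),F(),env.state()["clock"])
    if r: env.hold(.3);print(L(),F())
    if k==0: env.line_to(P(61,L()[1]+3,50),speed=20)
    else: break
E
python3 s4.py
```

```text
82.31 0.09; 82.22 3.17; 82.17 4.67; 82.13 7.55; 82.07 9.65; 82.07 11.94; 82.0 12.55; 81.97 16.61; False [60.92 81.97 50.11] [ 0.15 16.61 -2.69] 18.9917
84.33 -0.31; 84.01 0.59; 83.59 -0.14; 83.09 0.02; 82.59 -1.29; 82.13 0.16; 82.08 3.89; 82.05 6.44; 82.0 8.85; 82.02 10.58; 82.0 12.74; 81.97 14.95; 81.95 17.51; False [61.01 81.95 50.12] [ 2.77 17.51 -2.75] 22.6917
```

The wedge is jammed: it doesn't move at 17 N, with 11 mm standing out. Now the rod.

```bash
cat > s5.py <<'E'
from h import *
c=np.load("cr.npy")[:3];P=lambda x,y,z:w(c,[x,y,z])[0]
env.line_to(P(61,110,50),speed=100); env.line_to(P(61,130,150),speed=200)
rod=[480.6,-386.4,-.208];g=w(rod,[0,-38,38])[0];yr=rod[2]+np.pi/2
env.gripper_to(50)
env.move_pose([g[0],g[1],120],q(yr));env.line_to(g,speed=120)
env.gripper_to(5);s=env.state();print(s["gripper_width"],s["finger_force"],s["tool_pos"]-g,s["clock"])
zg=s["tool_pos"][2];np.save("zg.npy",zg)
env.line_to([g[0],g[1],120],speed=120)
env.move_pose(P(-.5,-238,120),q(c[2]+np.pi/2));env.line_to(P(-.5,-238,zg+6))
t=env.grab_frame("top");sd=env.grab_frame("side")
cv2.imwrite("pics/t3.png",t);cv2.imwrite("pics/s3.png",sd)
s=env.state();print(s["gripper_width"],s["tool_pos"]-P(-.5,-238,zg+6),s["clock"])
ax=np.array([[0,y,52] for y in(-100,-75,75)]);print(proj("top",w(c,ax)).round(1).tolist(),proj("side",w(c,ax)).round(1).tolist())
a=cv2.resize(t[180:260,200:320],None,fx=3.3,fy=3.3,interpolation=cv2.INTER_CUBIC);b=cv2.resize(sd[140:270,190:310],None,fx=3.3,fy=3.3,interpolation=cv2.INTER_CUBIC)
H=max(len(a),len(b));f=lambda i:cv2.copyMakeBorder(i,0,H-len(i),0,0,0);cv2.imwrite("pics/v3.png",cv2.convertScaleAbs(np.hstack([f(a),f(b)]),alpha=1.7))
E
python3 s5.py
```

```text
14.072142383612963 58.45730781555176 [ 0.52782892 -0.57250831  1.19101185] 28.05
13.916562527868772 [ 1.20075677 -0.6427244   1.53387955] 30.8417
[[266.6, 210.1], [259.5, 211.2], [216.5, 217.4]] [[236.6, 194.2], [232.5, 190.1], [209.7, 167.6]]
```

View pics/v3.png

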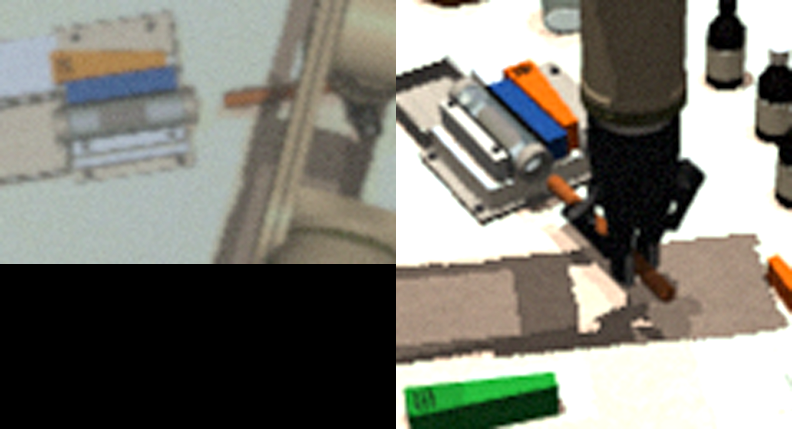

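The rod is held, with its tip near (553,183) in the side crop and (225,100) in the top crop. It's in line with the sleeve axis, as predicted. Insert under a force guard.

```bash
cat > s6.py <<'E'
from h import *
c=np.load("cr.npy")[:3];P=lambda x,y,z:w(c,[x,y,z])[0];z=float(np.load("zg.npy"))+5
L=lambda:R.from_euler('z',-c[2]).apply(env.state()["tool_pos"]-[c[0],c[1],0]).round(2)
F=lambda:R.from_euler('z',-c[2]).apply(env.state()["contact_force"]).round(2)
print(F());r=env.line_to(P(-1,-190,z),speed=50,max_force=6);print(r,L(),F())
if not r:
    for y in range(-180,-90,10):
        r=env.line_to(P(-1,y if y>-0 else y,z),speed=40,max_force=16);print(r,L(),F())
        if r:break
    else: r=env.line_to(P(-1,-91,z),speed=30,max_force=16);print(r,L(),F())
print(env.state()["clock"],env.state()["gripper_width"])
E
python3 s6.py
```

```text
[-0.07 -0.02 -0.11]
False [  -0.94 -190.28   44.25] [ 0.41 -0.38 -1.42]
False [  -1.04 -179.72   44.15] [ 0.08  0.09 -1.04]
False [  -1.02 -169.73   44.17] [ 0.6  -0.07 -0.86]
False [  -1.03 -159.72   44.18] [ 0.31  0.11 -1.27]
False [  -0.85 -150.35   44.37] [ 0.63 -4.13 -0.43]
False [  -0.92 -140.2    44.28] [ 0.52 -3.84 -0.95]
False [  -0.97 -130.07   44.21] [ 0.24 -3.59 -0.07]
False [  -1.02 -120.01   44.17] [ 1.27 -4.08 -0.66]
False [  -1.06 -109.94   44.15] [-0.07 -2.77 -1.06]
False [ -1.03 -99.95  44.17] [ 0.45 -3.56 -0.57]
False [ -1.06 -91.16  44.15] [-1.49 -5.37 -0.16]
36.0 13.69069928407642
```

```bash
cat > s7.py <<'E'
from h import *
c=np.load("cr.npy")[:3];P=lambda x,y,z:w(c,[x,y,z])[0]
L=lambda:R.from_euler('z',-c[2]).apply(env.state()["tool_pos"]-[c[0],c[1],0]).round(2)
F=lambda:R.from_euler('z',-c[2]).apply(env.state()["contact_force"]).round(2)
env.gripper_to(40);env.line_to(P(-1,-91,110),speed=120)
env.line_to(P(-1,-190,110),speed=200);env.gripper_to(0);env.line_to(P(-1,-190,48),speed=120)
print(env.line_to(P(-1,-165,48),speed=60,max_force=8),L(),F())
for y in range(-155,-109,5):
    r=env.line_to(P(-1,y,48),speed=30,max_force=16);print(r,L(),F()[1])
    if r:break
print(env.state()["clock"])
env.line_to(P(-1,-150,48),speed=100);env.line_to(P(-1,-170,150),speed=200)
t=env.grab_frame("top");sd=env.grab_frame("side")
a=cv2.resize(t[180:260,180:300],None,fx=3.3,fy=3.3,interpolation=cv2.INTER_CUBIC);b=cv2.resize(sd[130:230,170:290],None,fx=3.3,fy=3.3,interpolation=cv2.INTER_CUBIC)
H=max(len(a),len(b));f=lambda i:cv2.copyMakeBorder(i,0,H-len(i),0,0,0);cv2.imwrite("pics/v4.png",cv2.convertScaleAbs(np.hstack([f(a),f(b)]),alpha=1.7))
E
python3 s7.py
```

```text
False [  -0.92 -164.6    48.11] [ 0.22 -0.09 -0.84]
False [  -1.03 -154.88   47.98] 0.39
False [  -0.91 -150.61   48.11] -4.47
False [  -0.94 -145.52   48.11] -5.53
False [  -0.93 -140.44   48.07] -4.98
False [  -0.98 -135.29   48.03] -5.38
False [  -1.1  -129.51   47.9 ] 0.14
False [  -1.11 -124.5    47.89] -0.17
False [  -1.01 -119.73   47.98] 0.27
False [  -0.99 -114.79   48.02] 0.09
False [  -1.   -110.26   48.  ] -4.21
42.7417
```

View pics/v4.png

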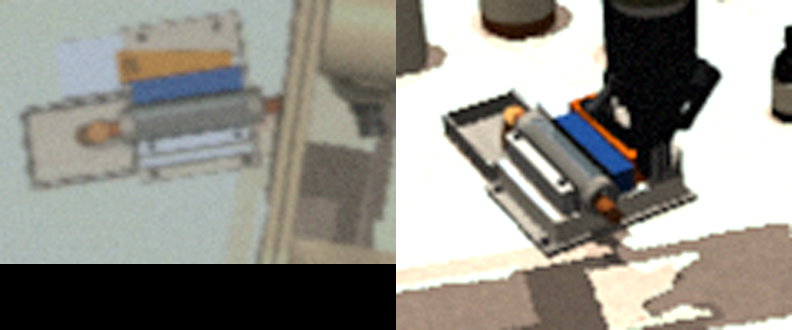

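The picture shows the rod in the sleeve and the wedge still in place. The cork is out, at top crop (97,131) and side crop (512,115), but it may be upright or leaning. Triangulate its height.

```bash
cat > s8.py <<'E'
from h import *
c=np.load("cr.npy")[:3];P=lambda x,y,z:w(c,[x,y,z])[0]
env.line_to(P(-1,-230,200),speed=250)
t=env.grab_frame("top");sd=env.grab_frame("side")
A=(208.9,219.2);B=(204.7,164.3)
s=least_squares(lambda p:np.r_[(proj("top",w(c,p))-A)[0],(proj("side",w(c,p))-B)[0]],[0,115,30]);print(s.x.round(1),s.fun.round(2))
for n in("top","side"):print(n,proj(n,w(c,[[0,91,48],[0,112,28],[0,112,53],[0,112,15],[0,175,26]])).round(1).tolist())
a=cv2.resize(t[205:235,185:225],None,fx=10,fy=10,interpolation=cv2.INTER_CUBIC);b=cv2.resize(sd[150:190,180:220],None,fx=10,fy=10,interpolation=cv2.INTER_CUBIC)
H=max(len(a),len(b));f=lambda i:cv2.copyMakeBorder(i,0,H-len(i),0,0,0);cv2.imwrite("pics/v5.png",cv2.convertScaleAbs(np.hstack([f(a),f(b)]),alpha=1.5))
E
python3 s8.py
```

```text
[ -3.2 102.2  51.6] [-0.08  0.32  0.32 -0.05]
top [[212.0, 218.2], [206.7, 219.6], [205.8, 219.0], [207.2, 220.0], [189.0, 222.3]]
side [[207.5, 166.4], [205.1, 168.4], [204.5, 162.3], [205.4, 171.6], [196.8, 160.5]]
```

View pics/v5.png

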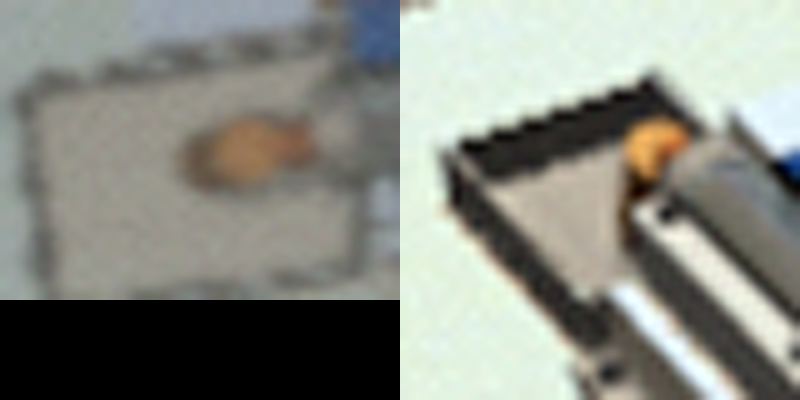

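The cork stands in the tray with its foot on the floor, leaning back on the rod's tip. In that pose its centre can be no higher than about 31 mm, under the 35 mm limit. The gripper is clear, so I'm handing in.

```bash
python3 -c "
from cell import env
env.hold(.5);print(env.state()['clock']);print(env.close_job())"
```

```text
45.1167
the job is handed in; nothing more can be done
None
```

I handed the job in at 45 s (limit 72 s) with the wedge jammed, the rod left in the sleeve and the cork upright in the tray leaning on the rod's tip; no verdict came back, and I did not re-measure the sleeve or the bottles, beaker and pipette at the end.

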